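Third hand at the lens cradle

ROBOT

A 7-joint arm with a two-finger parallel gripper is mounted at the origin on the work surface. World frame = base frame: x ahead of the robot, y to its left, z up, the work surface at z = 0. Lengths are in m, angles in degrees, forces in N, time in s.
With the tool pointing down it reaches from about 0.425 to 0.875 m from the base axis. Payload 4.7 kg.
Tool frame: the origin (TCP) lies at the very end of the fingers, on their centre line; the grasp point (between the pads) lies 19 mm behind it; z points along the fingers, y is the direction in which the jaws open and shut (so a half turn about z gives the same grasp; the last joint's range is limited). The gripper opens to 87 mm and grips with 3 to 60 N. Pads are 19 mm wide; open, the fingers measure 117 mm over their backs; the gripper's body (75 mm by 190 mm) begins 51 mm behind the grasp point.
Start: joints at [72.141, 18.392, -4.016, 83.108, 1.295, 78.541, -3.26], TCP at [0.208, -0.616, 0.223] pointing down, gripper open.
Joint ranges: [-163.93, 163.93], [-17.29, 119.83], [-79.2, 71.16], [3.27, 140.29], [-89.18, 269.18], [5.43, 117.66], [-154.24, 154.24]. Speed limits (degrees/s): [147.25, 147.25, 180, 180, 180, 180, 180].

INTERFACE

Orientations are given as [roll, pitch, yaw] about the fixed x, y, z axes, in that order (R = Rz(yaw) Ry(pitch) Rx(roll)).
In Python, from cell import monitor, imaging, ticket, spot_in, pinpoint gives the robot as it stands.
- The arm moves only by the tool servo_tool, never from a script. Its argument "targets" is a list of rows, each a list of 5 numbers: the opening in per cent of the stroke, from 0 (shut) to 100 (fully open), then the shift along the tool's x, y, z in m, then the turn about the tool's z in rad. In form: [[grip, dx, dy, dz, turn], ...]. A call has 1 to 5 rows; each row is the pose to reach, as a shift and turn from the pose commanded when the call began, along the tool's axes at that moment; what a row does not reach only later rows make up. A row lasts 1/8 s, in which the tool goes at most 62.5 mm and 10.7 degrees, less where a joint would pass 70% of its speed; a pose out of reach is approached as far as the arm can. A call with a gripper value outside its range is refused whole. The fingers move at their own pace and stop on an object; "grip_force" is the grip in N (left out, the last holds). Time passes only in rows, so rows that repeat a pose let the fingers close. It gives the time, the measured TCP pose, the force and the opening at its end, in the units of the state.
- monitor.get_obs(): the state, without advancing time (a new reading comes with each control period).
- imaging.read_camera(name): name is "side" or "top"; returns a dict with "frame" (420x560x3 uint8, blue, green, red), "depth" (420x560 float32, m along the optical axis (not along the pixel's ray), 0 where there is no reading), "K" (3x3 intrinsics, pixels), "k1" (the pictures are not rectified: a ray, as slopes to the right and down, at radius r is drawn at 1 + k1 r^2 times it, then the intrinsics apply), "world_from_camera" (4x4, takes a point from camera to world coordinates). Camera axes: x right, y down, z forward; pixel columns grow to the right and rows downward; lengths in m; the calibration is good to about 2 mm. A picture is of the moment at which its call begins.
- ticket.sign_off(): hands the job in, once; it reports no verdict.
Trained networks look in the newest picture that a camera, given by its name, has taken for a name from the list of things; names that differ only in an ending like _2 or _b are one class to them, and where a whole thing is asked for, a point or a joint stands for the part that bears it (a point fixed in the world has none). Each returns a list of dicts, best first, with "confidence" (0 to 1); they miss things now and then, are a little off and sometimes report something else, mostly with a low value. They report only what shows in the picture. A call takes as long as a camera call. They do not tell look-alikes from the thing itself.
- spot_in(camera, label): "at" ([column, row] in pixels, amid what is visible of it).
- pinpoint(camera, label): "at" ([column, row] in pixels: a listed point, or the origin of a listed thing).
The state is a dict: "time_s": time; "qpos": joint angles; "joint_velocities": joint speeds; "effort": joint torques, N m; "tool_pos": TCP position; "tool_rot": TCP orientation; "force": force on the tool from outside, world axes, zero at the start; "wrist_torque": the same for the moment, N m; "grip_width": finger opening in m.
Only numpy, scipy, OpenCV 4.12 (cv2) and the standard library are available. Lean on these libraries where they do the work, as an engineer would, in place of code of your own. Each camera call takes 0.05 s, during which the arm holds its last target.

TASK

I need a third hand while I screw down a lens foot: pick up the longer of the two aluminium lens feet, lay it flat between the side rails of the clamped cradle, and push it end-on and square against the cradle's spring stop with a steady 8 newtons or so, without ever driving the stop to the end of its travel. Finish while still holding it pressed there; do not let go or back off. Leave everything else on the bench as it lies.

Things in the scene. Friction and masses are not known exactly. Their poses are not given: they have to be found in the camera images.
- long_foot: The longer of two bare aluminium lens feet on the bench: base plate 100 long (its x) x 36 wide (y) x 12 mm thick, with an upright post in the middle, 40 long (x) x 14 thick (y), reaching 48 mm above the underside. Origin: centre of the underside; z up. Either end may go to the stop. 0.12 to 0.24 kg.
- long_foot_post (a point): Grip point of the long foot: in the middle of its post, 34 mm above the foot's underside; pinch the post across its 14 mm thickness (foot's y).
- short_foot: The shorter lens foot, not wanted: the same shape with a base plate 66 x 36 x 12 mm and a post 34 x 14 mm reaching 48 mm high. Origin: centre of the underside. Either foot may lie in either place.
- cradle: Aluminium lens cradle in a dark steel bench clamp, fixed to the bench. Bed 210 long (its x, -100 to +110 mm) x 66 wide, top 40 mm above the bench. Pressing is along +x, where the spring housing stands (x 74 to 104 mm, 50 wide, top 36 mm above the bed). Clamp screw and T-bar reach 92 mm out on the -y side, under 26 mm high. Origin: on the bench under the bed's middle; z up.
- cradle_bed (a point): Point on the top of the cradle's bed, 40 mm above the cradle's origin, on the centre line between the side rails; axes as the cradle's. The rails are 48 mm apart inside, 7 mm wide, 6 mm above the bed, and run from x = -100 to +30 mm.
- stop (a joint): How far the spring stop is pushed back along the cradle's +x, m: 0 at rest, hard end at 0.025. It slides against a spring of 600 N/m, no preload (0.2 N friction): 8 N is 13.3 mm, 15 N the end. A 16 mm wide tongue on top reaches back over the housing; its tail comes level with the middle of two small ridges there at 8 N. Let go, it springs back and pushes the foot away.
- stop_face (a point): Point on the stop's flat face that the foot's end meets, on the centre line, 6 mm above the bed; moves with the stop. At rest 35 mm along the cradle's +x from its origin. The stop is a steel plate 44 wide, 12 thick, square to the cradle's x, its top (tongue) 41 mm above the bed.
- polarizer: Bystander: round glass polarizer filter in a black ring, 73 mm across, 7 mm high. Origin: centre of the underside.
- spanner: Bystander: flat steel lens spanner, about 110 x 25 x 5 mm, along its x. Origin: centre of the underside.
- bumper: Bystander: blue camera bumper, an open shell 100 x 60 x 38 mm. Origin: centre of the underside.
- driver: Bystander: screwdriver lying along its x.
- lens_cap: Bystander: black lens cap, 72 mm across, 11 mm high. Origin: centre of the underside.
- screw_tray: Bystander: grey two-part screw tray 90 x 70 x 22 mm. Origin: centre of the underside.
Things that resemble listed ones, but are neither listed nor needed, are in the scene too. What is shaped like the long_foot but orange is not meant.

How it is judged (in metres and radians):
On the way, in this order (a step that is already met when the one before it is completed fails the run):
1. the long foot has been lifted off the bench (height (world z) of long_foot above 0.03 m), for 0.1 s.
2. the long foot lies flat between the rails and is pressed square against the stop with 5.5 to 10.5 N (contact force between long_foot and stop between 5.5 and 10.5 N and z of long_foot in the frame of cradle_bed between -0.003 and 0.003 m and y of long_foot in the frame of cradle_bed between -0.0075 and 0.0075 m and angle between the x axis of long_foot and the x axis of cradle_bed, either way round below 0.08 rad and angle between long_foot's own z axis and vertical below 0.06 rad and contact force between the fingers and long_foot above 1 N), for 0.5 s.
At the end, for the whole second after the job is handed in: Still held by the fingers, the long foot presses on the spring stop with 5.5 to 10.5 N, at rest (stop slower than 4 mm/s, foot slower than 10 mm/s), lying on the bed within 3 mm in height and 0.06 rad of level, within 7.5 mm of the centre line, and square to the stop within 0.08 rad (all of step 2 and velocity of joint stop between -0.004 and 0.004 m/s and linear speed of long_foot below 0.01 m/s); the arm keeps its last pose, push and grip.
It fails at once if the spring stop is driven to the end of its travel (beyond 23.5 mm) (value of joint stop above 0.0235 m).
It fails at once if the shorter foot, polarizer, spanner, bumper, screwdriver, lens cap or screw tray is moved by more than 25 mm (distance of any of short_foot, polarizer, spanner, bumper, driver, lens_cap, screw_tray from where it was at the start of the episode above 0.025 m).
It also fails if it takes over 35 s, if anything falls off the work surface, if the arm or the gripper's body presses on something with over 40 N, if the wrist force passes 120 N, or if a joint passes its speed limit or range.

## Working session

There is one attempt and no reset: what is moved stays moved. The work goes in short steps, Python scripts to look and compute and a tool call to move; the robot and the scene stay as the last step left them, time stands still between calls to the robot, and variables do not carry over. Pictures are saved under pics/ and viewed, and the job is handed in when it is done.

Besides the shell and the picture viewer there is one more tool, called after "Call:" as name(argument=value, ...), one argument or row to a line, values as JSON. servo_tool: Moves the arm, as the interface text tells. Its arguments: {"type":"object","properties":{"targets":{"type":"array","items":{"type":"array","items":{"type":"number"}}},"grip_force":{"type":"number"}},"required":["targets"]}

```bash
mkdir -p pics; ls; cat > h.py <<'E'
import numpy as np, cv2
from cell import monitor, imaging, ticket, spot_in, pinpoint
def cam(n,fn=None):
    c=imaging.read_camera(n)
    if fn: cv2.imwrite('pics/'+fn,c['frame'])
    return c
def ray(c,uv):
    K=np.array(c['K']);k1=c['k1']
    d=np.array([(uv[0]-K[0,2])/K[0,0],(uv[1]-K[1,2])/K[1,1]]);s=d.copy()
    for _ in range(30): s=d/(1+k1*(s@s))
    return np.array([s[0],s[1],1.])
def atz(c,uv,z):
    T=np.array(c['world_from_camera']);r=T[:3,:3]@ray(c,uv);o=T[:3,3]
    return o+r*(z-o[2])/r[2]
def bydepth(c,uv):
    T=np.array(c['world_from_camera']);u,v=int(round(uv[0])),int(round(uv[1]))
    return T[:3,3]+T[:3,:3]@(ray(c,uv)*c['depth'][v,u])
def cloud(c):
    K=np.array(c['K']);T=np.array(c['world_from_camera']);h,w=c['depth'].shape
    u,v=np.meshgrid(np.arange(w),np.arange(h))
    d=np.stack([(u-K[0,2])/K[0,0],(v-K[1,2])/K[1,1]],-1);s=d.copy()
    for _ in range(30): s=d/(1+c['k1']*(s**2).sum(-1,keepdims=True))
    p=np.dstack([s,np.ones((h,w))])*c['depth'][...,None]
    P=p@T[:3,:3].T+T[:3,3]; P[c['depth']<=0]=np.nan
    return P
E
python3 - <<'E'
from h import *
np.set_printoptions(precision=4,suppress=True)
print(monitor.get_obs())
for n in ['top','side']:
    c=cam(n,n+'0.png'); print(n,c['world_from_camera'],c['K'],c['k1'])
    for l in ['long_foot','short_foot','long_foot_post','cradle','cradle_bed','stop_face']:
        for f in (pinpoint,):
            for r in f(n,l)[:3]: print(l,r,bydepth(c,r['at']))
E
```

```text
pics
{'time_s': 0.0, 'qpos': array([72.1382, 18.439 , -4.0149, 83.1748,  1.2949, 78.5407, -3.2601]), 'joint_velocities': array([ 0.0419, -0.0736,  0.0601, -0.0305,  0.0705, -0.0377, -0.1274]), 'effort': array([  0.0007, -49.1284,  -0.4036, -31.2532,  -0.0639,   0.0438,
         0.0002]), 'tool_pos': array([ 0.2078, -0.6153,  0.2215]), 'tool_rot': array([-179.8907,    0.0059,   18.6708]), 'force': array([-0.0187,  0.3022,  0.8619]), 'wrist_torque': array([ 0.0037, -0.0713,  0.0009]), 'grip_width': 0.08702301958751157}
top [[ 0.0151 -0.9981  0.0592  0.4996]
 [-0.9997 -0.0141  0.0179 -0.08  ]
 [-0.017  -0.0594 -0.9981  1.3838]
 [ 0.      0.      0.      1.    ]] [[447.7041   0.     276.5699]
 [  0.     447.7041 209.1191]
 [  0.       0.       1.    ]] 0.04209128554892162
long_foot {'at': [294.2, 231.8], 'confidence': 0.94} [ 0.5119 -0.1096  0.0458]
long_foot {'at': [334.7, 224.1], 'confidence': 0.88} [ 0.5366 -0.2297  0.0471]
long_foot {'at': [256.9, 201.2], 'confidence': 0.66} [0.6019 0.0034 0.045 ]
short_foot {'at': [378.2, 221.9], 'confidence': 0.76} [ 0.5452 -0.3589  0.0437]
long_fo
[... 418 characters left out ...]
8.5], 'confidence': 0.87} [0.5173 0.1969 0.0407]
stop_face {'at': [178.3, 233.9], 'confidence': 0.68} [0.5005 0.231  0.0698]
side [[ 0.8188 -0.3831  0.4276 -0.0878]
 [-0.574  -0.534   0.6208 -1.0221]
 [-0.0095 -0.7537 -0.6571  1.0817]
 [ 0.      0.      0.      1.    ]] [[474.0876   0.     278.0425]
 [  0.     474.0876 213.398 ]
 [  0.       0.       1.    ]] 0.02464437745162589
long_foot {'at': [301.5, 260.5], 'confidence': 0.37} [ 0.1932 -0.6696  0.603 ]
short_foot {'at': [330.5, 292.9], 'confidence': 0.78} [ 0.5312 -0.3841  0.0118]
long_foot_post {'at': [306.7, 253.5], 'confidence': 0.54} [ 0.2099 -0.6599  0.5985]
cradle {'at': [227.9, 246.4], 'confidence': 0.25} [ 0.3883 -0.0463  0.0085]
```

View pics/top0.png

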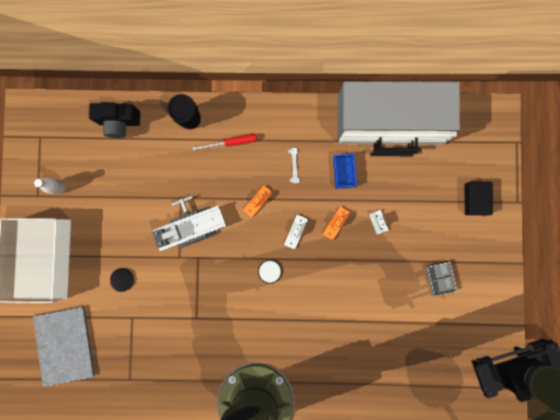

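View pics/side0.png

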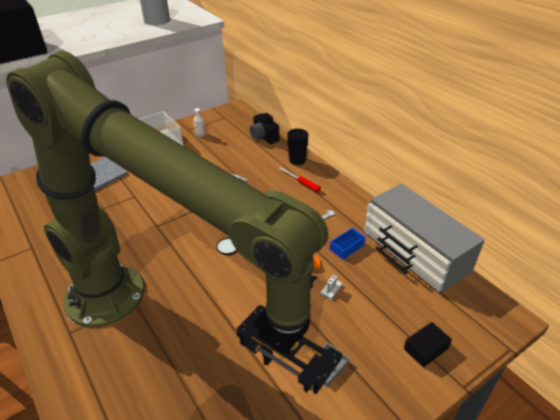

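```bash
python3 -c "
import cv2
a=cv2.imread('pics/top0.png')[140:300,150:420]
cv2.imwrite('pics/top0c.png',cv2.resize(a,(800,474),interpolation=cv2.INTER_CUBIC))"
```

```text
(no output)
```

View pics/top0c.png

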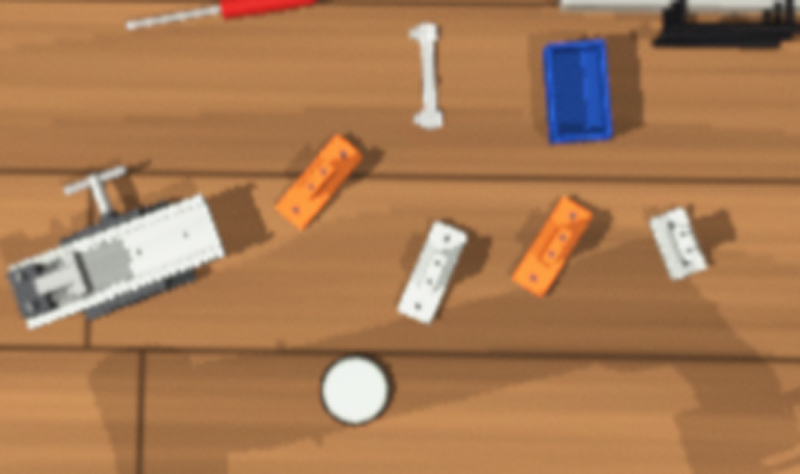

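The top view shows the aluminium long foot at about (296,232), with an orange look-alike at (337,223) and another at (258,201). The short foot is at (379,222). The cradle runs from (222,217) to its spring housing on the left at (158,238). Next I'll measure the poses from depth and edges.

```bash
cat > m.py <<'E'
from h import *
np.set_printoptions(precision=4,suppress=True)
c=cam('top'); P=cloud(c); z=P[...,2]
def fit(mask,name):
    q=P[mask][:,:2]; 
    r=cv2.minAreaRect((q*1000).astype(np.float32)); print(name,len(q),'rect mm',r,'mean',q.mean(0))
    a=q-q.mean(0); w,v=np.linalg.eigh(a.T@a/len(a)); print('  pca yaw',np.degrees(np.arctan2(v[1,1],v[0,1])),'extent',np.sqrt(w*12))
def roi(u0,u1,v0,v1):
    m=np.zeros(z.shape,bool); m[v0:v1,u0:u1]=1; return m
# foot by colour
hsv=cv2.cvtColor(c['frame'],cv2.COLOR_BGR2HSV)
R=roi(280,313,208,254)
white=(hsv[...,1]<70)&(hsv[...,2]>110)
fit(R&white,'foot colour'); fit(R&(z>.006),'foot z>6'); fit(R&(z>.03),'post')
print('zs',np.histogram(z[R],bins=[-.02,-.01,0,.01,.02,.03,.04,.05,.06]))
f=white&R
# colour mask projected to z=.012 centre
cnt=max(cv2.findContours(f.astype(np.uint8),0,1)[0],key=cv2.contourArea)
b=cv2.boxPoints(cv2.minAreaRect(cnt)); W=np.array([atz(c,p,.012) for p in b]);print('foot box px',b.tolist(),W, W.mean(0))
print([np.linalg.norm(W[i]-W[i-1]) for i in range(4)])
R=roi(145,232,195,258)
fit(R&(z>.032)&(z<.052),'bed'); fit(R&(z>.06),'housing/stop'); fit(R&(z>.03),'allc')
print(np.histogram(z[R],bins=np.arange(-.02,.1,.01)))
E
python3 m.py
```

```text
foot colour 432 rect mm ((513.398681640625, -114.95266723632812), (40.165924072265625, 104.76789855957031), 68.16886901855469) mean [ 0.5132 -0.1144]
  pca yaw 157.42588921415629 extent [0.0389 0.1033]
foot z>6 394 rect mm ((511.05645751953125, -107.26616668701172), (80.56788635253906, 137.2515411376953), 79.31797790527344) mean [ 0.5131 -0.1138]
  pca yaw 157.6252815543124 extent [0.0397 0.1028]
post 64 rect mm ((512.533203125, -114.26380157470703), (13.981035232543945, 39.26520538330078), 67.85359954833984) mean [ 0.5123 -0.1141]
  pca yaw 157.83859659239064 extent [0.0141 0.0394]
zs (array([  1, 586, 618, 240,   0,   1,  44,  19]), array([-0.02, -0.01,  0.  ,  0.01,  0.02,  0.03,  0.04,  0.05,  0.06]))
foot box px [[283.04736328125, 244.68638610839844], [296.124267578125, 213.30177307128906], [308.124267578125, 218.30177307128906], [295.04736328125, 249.68638610839844]] [[ 0.4724 -0.0768  0.012 ]
 [ 0.5689 -0.1155  0.012 ]
 [ 0.5541 -0.1524  0.012 ]
 [ 0.4578 -0.1136  0.012 ]] [ 0.5133 -0.1146  0.012 ]
[np.float64(0.039603576795572644), np.float64(0.10399374522137081), np.float64(0.03975601594736854), np.float64(0.10386313082868251)]
bed 1333 rect mm ((522.2766723632812, 208.05645751953125), (93.07587432861328, 209.7490234375), 22.0953369140625) mean [0.5249 0.1882]
  pca yaw 113.62457790437101 extent [0.0799 0.1718]
housing/stop 332 rect mm ((495.31793212890625, 265.9843444824219), (50.87441635131836, 69.56249237060547), 21.325626373291016) mean [0.4942 0.2671]
  pca yaw 112.34161944519498 extent [0.0459 0.0761]
allc 1713 rect mm ((539.7357177734375, 215.17486572265625), (130.7413330078125, 209.8417510986328), 21.562522888183594) mean [0.5185 0.205 ]
  pca yaw 112.6279899539651 extent [0.0753 0.1962]
(array([   0, 1739, 1829,   66,  112,  613,  706,   62,   36,  213,   83]), array([-0.02, -0.01,  0.  ,  0.01,  0.02,  0.03,  0.04,  0.05,  0.06,
        0.07,  0.08,  0.09]))
```

```bash
cat > m2.py <<'E'
from h import *
np.set_printoptions(precision=4,suppress=True)
c=cam('top')
# orthographic rectification at z: grid in cradle guess frame
K=np.array(c['K']);T=np.array(c['world_from_camera']);Ti=np.linalg.inv(T)
def proj(X):
    p=X@Ti[:3,:3].T+Ti[:3,3]; s=p[...,:2]/p[...,2:]; s=s*(1+c['k1']*(s**2).sum(-1,keepdims=True))
    return s*[K[0,0],K[1,1]]+[K[0,2],K[1,2]]
import sys
def ortho(o,yaw,z,fn,hx=.13,hy=.075,px=.0004):
    xs=np.arange(-hx,hx,px);ys=np.arange(hy,-hy,-px)
    gx,gy=np.meshgrid(xs,ys);t=np.radians(yaw)
    X=np.stack([o[0]+gx*np.cos(t)-gy*np.sin(t),o[1]+gx*np.sin(t)+gy*np.cos(t),0*gx+z],-1)
    uv=proj(X).astype(np.float32)
    im=cv2.remap(c['frame'],uv[...,0],uv[...,1],cv2.INTER_CUBIC)
    for k in np.arange(-.12,.13,.02):
        i=int((k+hx)/px); cv2.line(im,(i,0),(i,8 if abs(k)>.001 else 20),(0,0,255),1)
    for k in np.arange(-.06,.07,.02):
        i=int((hy-k)/px); cv2.line(im,(0,i),(8 if abs(k)>.001 else 20,i),(0,0,255),1)
    cv2.imwrite('pics/'+fn,im)
    return im
if __name__=='__main__':
    for r in pinpoint('top','cradle_bed'): print(r,atz(c,r['at'],.04))
    for r in pinpoint('top','cradle'): print(r,atz(c,r['at'],.0))
    for r in pinpoint('top','stop_face'): print(r,atz(c,r['at'],.046))
    P=cloud(c)
    R=np.zeros(P.shape[:2],bool);R[195:258,145:232]=1
    im=ortho((.519,.198),112.2,.04,'ortho1.png')
    q=P[R&(P[...,2]>.033)]
    for yaw in (111,111.5,112,112.5,113):
        t=np.radians(yaw);d=q[:,:2]-[.519,.198]
        a=d@[np.cos(t),np.sin(t)];b=d@[-np.sin(t),np.cos(t)]
        print(yaw,[ (round(np.percentile(b[(a>l)&(a<l+.02)],3),4),round(np.percentile(b[(a>l)&(a<l+.02)],97),4)) for l in np.arange(-.1,.1,.02)],a.min(),a.max())
E
python3 m2.py
```

```text
{'at': [189.4, 226.5], 'confidence': 0.88} [0.5232 0.2053 0.04  ]
{'at': [194.2, 227.0], 'confidence': 0.8} [0.5226 0.1989 0.    ]
{'at': [191.5, 226.4], 'confidence': 0.53} [0.5243 0.2073 0.    ]
{'at': [346.8, 171.9], 'confidence': 0.52} [ 0.7002 -0.2711  0.    ]
{'at': [177.3, 234.1], 'confidence': 0.51} [0.4999 0.2396 0.046 ]
111 [(np.float64(-0.034), np.float64(0.0272)), (np.float64(-0.0339), np.float64(0.0272)), (np.float64(-0.0339), np.float64(0.0277)), (np.float64(-0.0407), np.float64(0.0352)), (np.float64(-0.043), np.float64(0.0364)), (np.float64(-0.0435), np.float64(0.0372)), (np.float64(-0.0413), np.float64(0.0367)), (np.float64(-0.0334), np.float64(0.0297)), (np.float64(-0.0324), np.float64(0.0288)), (np.float64(-0.0324), np.float64(0.0297))] -0.0966101331426256 0.11219537159538868
111.5 [(np.float64(-0.0332), np.float64(0.0279)), (np.float64(-0.0333), np.float64(0.0279)), (np.float64(-0.0334), np.float64(0.0281)), (np.float64(-0.0404), np.float64(0.0354)), (np.float64(-0.0434), np.float64(0.0365)), (np.float64(-0.043), np.float64(0.0371)), (np.float64(-0.0416), np.float6
[... 903 characters left out ...]
float64(0.0369)), (np.float64(-0.0421), np.float64(0.036)), (np.float64(-0.0353), np.float64(0.0283)), (np.float64(-0.0343), np.float64(0.027)), (np.float64(-0.035), np.float64(0.0273))] -0.0967213387870916 0.11236356531765355
113 [(np.float64(-0.0309), np.float64(0.0301)), (np.float64(-0.0315), np.float64(0.0293)), (np.float64(-0.0321), np.float64(0.0298)), (np.float64(-0.0405), np.float64(0.036)), (np.float64(-0.0426), np.float64(0.0368)), (np.float64(-0.0431), np.float64(0.036)), (np.float64(-0.0424), np.float64(0.0362)), (np.float64(-0.0357), np.float64(0.0278)), (np.float64(-0.0349), np.float64(0.0264)), (np.float64(-0.0358), np.float64(0.0259))] -0.09700413838644568 0.11258949237936353
```

View pics/ortho1.png

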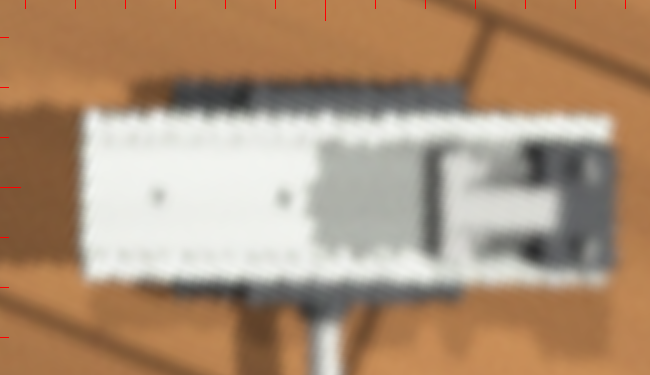

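The measured poses agree with the given sizes. The foot is at (0.513, -0.1145) with yaw 157.7° and measures about 103x39 mm. The cradle origin is at (0.521, 0.202) with yaw 111.5° and length 208.5 mm. Starting the move now.

Call:
servo_tool(
  targets=[
    [100,0.045,-0.038,0,-0.18],
    [100,0.09,-0.075,0,-0.36],
    [100,0.135,-0.113,0,-0.54],
    [100,0.18,-0.15,0,-0.72],
    [100,0.225,-0.188,0,-0.9],
  ],
  grip_force=25,
)

```text
time_s: 1.58
tool_pos: [0.3619, -0.3641, 0.2229]
tool_rot: [180.0, 0.0, 70.6]
force: [1.4, -0.2, 0.5]
grip_width: 0.0871
```

```bash
cat > go.py <<'E'
import sys
from h import *
from scipy.spatial.transform import Rotation as Ro
np.set_printoptions(precision=4,suppress=True)
o=monitor.get_obs()
R=Ro.from_euler('xyz',o['tool_rot'],degrees=True).as_matrix()
x,y,z,yaw=map(float,sys.argv[1:5])
d=R.T@(np.array([x,y,z])-o['tool_pos'])
dy=(yaw-o['tool_rot'][2]+180)%360-180
print('t',o['time_s'],'pos',o['tool_pos'],o['tool_rot'],'F',o['force'],'w',o['grip_width'],'shift',d,'turn',-np.radians(dy))
E
python3 go.py .513 -.1145 .13 157.7
```

```text
t 1.575 pos [ 0.3619 -0.3641  0.2229] [179.9561   0.0397  70.5684] F [ 1.3895 -0.1936  0.4719] w 0.0871467250922474 shift [0.2857 0.0594 0.0927] turn -1.5207336562113012
```

Call:
servo_tool(
  targets=[
    [100,0.057,0.012,0,-0.18],
    [100,0.115,0.024,0,-0.36],
    [100,0.172,0.036,0.02,-0.54],
    [100,0.23,0.048,0.045,-0.72],
    [100,0.285,0.06,0.07,-0.9],
  ],
)

```text
time_s: 2.2
tool_pos: [0.5145, -0.1172, 0.1529]
tool_rot: [180.0, 0.1, 122.1]
force: [1.5, -1.4, -1.1]
grip_width: 0.0871
```

```bash
python3 go.py .513 -.1145 .1 157.7
```

```text
t 2.2 pos [ 0.5145 -0.1172  0.1529] [179.9591   0.1141 122.116 ] F [ 1.4649 -1.3822 -1.0611] w 0.08712074080645381 shift [0.0031 0.0001 0.0529] turn -0.6210573734539909
```

Call:
servo_tool(
  targets=[
    [100,0.001,0,0.015,-0.16],
    [100,0.001,0,0.03,-0.32],
    [100,0.001,0,0.045,-0.48],
    [100,0.001,0,0.053,-0.62],
    [100,0.001,0,0.053,-0.62],
  ],
)

```text
time_s: 2.82
tool_pos: [0.5124, -0.1176, 0.0994]
tool_rot: [-180.0, -0.1, 157.2]
force: [0.4, 0.9, -0.4]
grip_width: 0.087
```

```bash
python3 go.py .513 -.1145 .015 157.7; python3 - <<'E'
from m2 import *
ortho((.513,-.1145),157.7,.03,'o2.png')
cam('side','s2.png')
E
```

```text
t 2.825 pos [ 0.5124 -0.1176  0.0994] [-179.9982   -0.0715  157.2319] F [ 0.4375  0.9199 -0.4494] w 0.08696508453072811 shift [0.0005 0.0031 0.0844] turn -0.008170301344360694
```

View pics/o2.png

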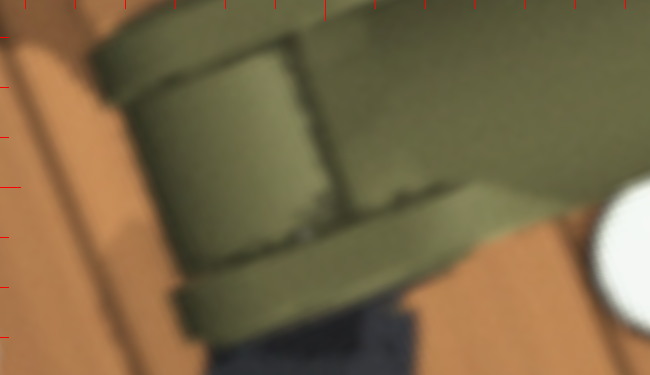

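View pics/s2.png

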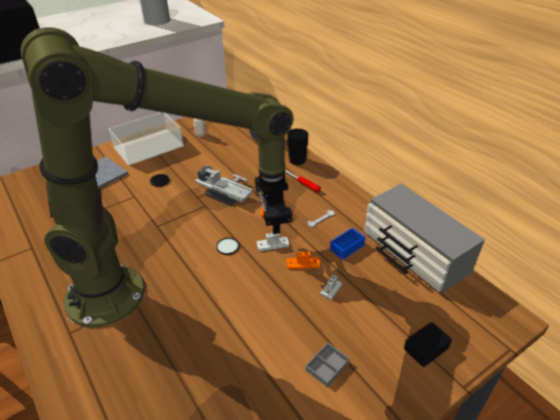

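The side view shows the gripper above the aluminium long foot at (273,242), clear of the orange look-alikes. I'll descend with the jaws part open.

Call:
servo_tool(
  targets=[
    [55,0,0.003,0.02,-0.008],
    [55,0,0.003,0.04,-0.008],
    [55,0,0.003,0.06,-0.008],
    [55,0,0.003,0.075,-0.008],
    [55,0,0.003,0.082,-0.008],
  ],
)

```text
time_s: 3.55
tool_pos: [0.5135, -0.1146, 0.0166]
tool_rot: [180.0, -0.1, 157.8]
force: [0.0, 0.8, -0.5]
grip_width: 0.05
```

```bash
python3 go.py .513 -.1145 .016 157.7; python3 - <<'E'
from h import *
c=cam('side','s3.png')
a=c['frame'][200:290,220:340]
cv2.imwrite('pics/s3c.png',cv2.resize(a,(800,600),interpolation=cv2.INTER_CUBIC))
E
```

```text
t 3.55 pos [ 0.5135 -0.1146  0.0166] [179.9989  -0.0933 157.7836] F [ 0.0211  0.8263 -0.5381] w 0.05004935839434601 shift [ 0.0005 -0.0001  0.0006] turn 0.0014590216649812417
```

View pics/s3c.png

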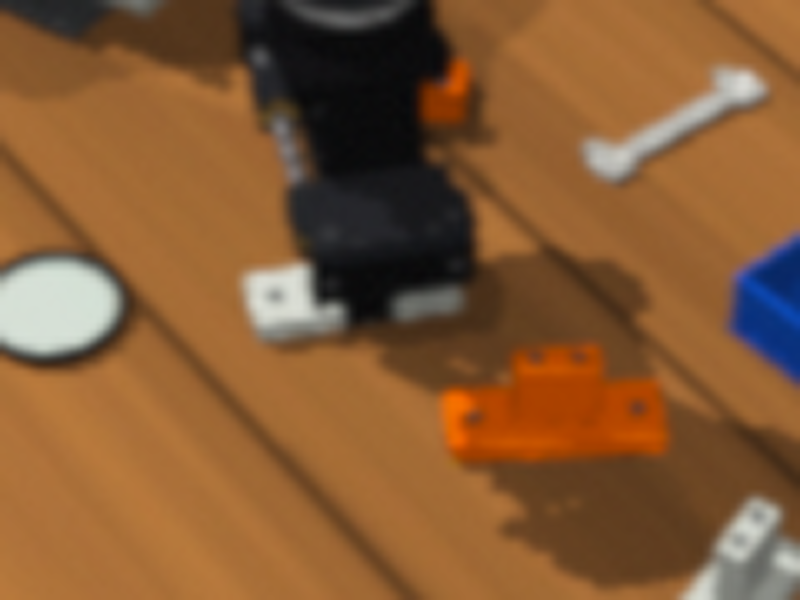

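Call:
servo_tool(
  targets=[
    [0,0,0,0,0],
    [0,0,0,0,0],
    [0,0,0,0,0],
    [0,0,0,0,0],
    [0,0,0,0,0],
  ],
  grip_force=45,
)

```text
time_s: 4.22
tool_pos: [0.5142, -0.115, 0.0182]
tool_rot: [-180.0, 0.0, 157.8]
force: [0.2, 0.3, 1.9]
grip_width: 0.0139
```

Call:
servo_tool(
  targets=[
    [0,0,0,-0.02,0],
    [0,0,0,-0.05,0],
    [0,0,0,-0.08,0],
    [0,0,0,-0.11,0],
    [0,0,0,-0.12,0],
  ],
)

```text
time_s: 4.85
tool_pos: [0.5154, -0.115, 0.1407]
tool_rot: [-180.0, 0.2, 157.8]
force: [0.1, 0.2, -1.6]
grip_width: 0.0141
```

```bash

# cradle origin (.5208,.2017), yaw 111.5; standoff foot centre x=-25mm -> 
python3 - <<'E'
from h import *
t=np.radians(111.5)
for a in (-.035,-.025,-.015): print(a,np.array([.5208,.2017])+a*np.array([np.cos(t),np.sin(t)]))
E
python3 go.py .5336 .1691 .13 111.5; python3 - <<'E'
from h import *
c=cam('side','s4.png')
E
```

```text
-0.035 [0.53362754 0.16913539]
-0.025 [0.52996253 0.17843956]
-0.015 [0.52629752 0.18774374]
t 4.85 pos [ 0.5154 -0.115   0.1407] [-179.9905    0.2459  157.7922] F [ 0.1395  0.2407 -1.5869] w 0.014088341263733565 shift [0.0906 0.2699 0.0103] turn 0.8079505479554445
```

View pics/s4.png

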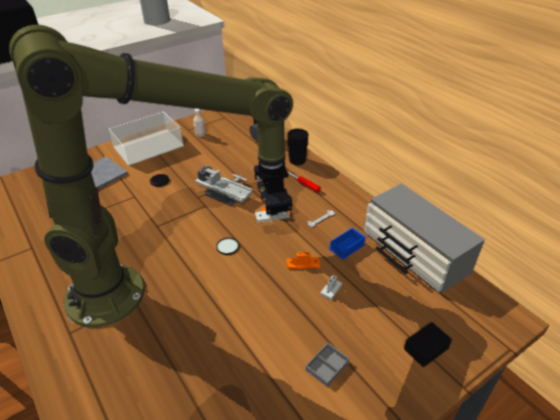

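The foot is gripped and in the air (side view, about (270,213)); the opening of 14.1 mm matches the post. Carrying it to above the cradle.

Call:
servo_tool(
  targets=[
    [0,0.015,0.045,0,0.13],
    [0,0.032,0.095,0,0.28],
    [0,0.05,0.15,0,0.43],
    [0,0.068,0.205,0,0.58],
    [0,0.085,0.252,0,0.72],
  ],
)

```text
time_s: 5.52
tool_pos: [0.5298, 0.1526, 0.137]
tool_rot: [-179.9, -0.0, 116.3]
force: [0.3, 0.0, -1.7]
grip_width: 0.0135
```

```bash
python3 go.py .5336 .1691 .10 111.5
```

```text
t 5.525 pos [0.5298 0.1526 0.137 ] [-179.9246   -0.0371  116.3087] F [ 0.2873  0.0324 -1.6565] w 0.01350183137277203 shift [0.0131 0.0108 0.0369] turn 0.08392679323035791
```

Call:
servo_tool(
  targets=[
    [0,0.007,0.005,0.01,0.04],
    [0,0.013,0.011,0.02,0.084],
    [0,0.013,0.011,0.03,0.084],
    [0,0.013,0.011,0.037,0.084],
    [0,0.013,0.011,0.037,0.084],
  ],
)

```text
time_s: 6.15
tool_pos: [0.5341, 0.1662, 0.1]
tool_rot: [-179.9, 0.0, 111.7]
force: [0.3, -0.3, -1.8]
grip_width: 0.0135
```

```bash
python3 go.py .5336 .1691 .06 111.5; python3 - <<'E'
from m2 import *
ortho((.5208,.2017),111.5,.06,'o5.png')
c=cam('side','s5.png')
a=c['frame'][150:240,170:290]
cv2.imwrite('pics/s5c.png',cv2.resize(a,(800,600),interpolation=cv2.INTER_CUBIC))
E
```

```text
t 6.15 pos [0.5341 0.1662 0.1   ] [-179.898     0.      111.6899] F [ 0.333  -0.3149 -1.7798] w 0.013472731492949787 shift [0.0029 0.0006 0.04  ] turn 0.003313592852797927
```

View pics/o5.png

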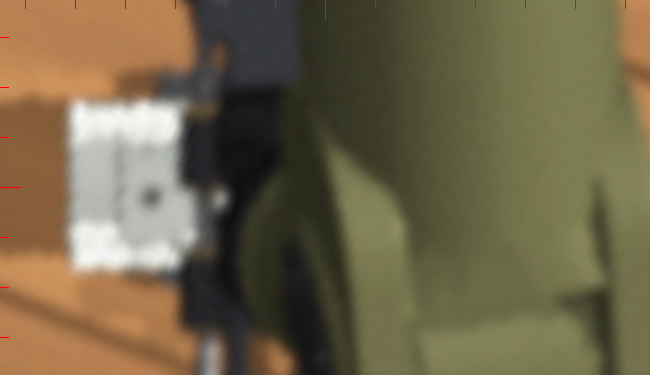

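View pics/s5c.png

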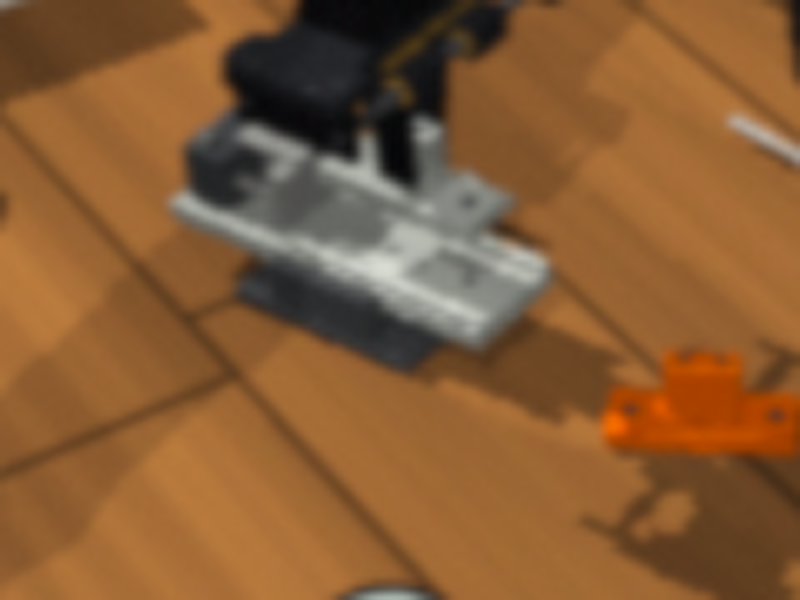

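```bash
cat > m3.py <<'E'
from h import *
np.set_printoptions(precision=4,suppress=True)
import sys
zc=float(sys.argv[1]) # expected height of foot base top
t=np.radians(111.5);o=np.array([.5208,.2017])
for n in ('top','side'):
    c=cam(n);P=cloud(c);q=P.reshape(-1,3)
    d=q[:,:2]-o;a=d@[np.cos(t),np.sin(t)];b=d@[-np.sin(t),np.cos(t)];z=q[:,2]
    for nm,lo,hi,a0,a1 in (('foot',zc-.006,zc+.006,-.095,-.06),('footm',zc-.006,zc+.006,-.03,.0),('bed',.034,.052,-.11,-.065)):
        for l in np.arange(a0,a1,.01):
            m=(a>l)&(a<l+.01)&(z>lo)&(z<hi)&(abs(b)<.045)
            if m.sum()>3: print(n,nm,round(l,3),m.sum(),'b',np.percentile(b[m],[2,50,98]),'z',np.median(z[m]))
E
python3 m3.py .095
```

```text
top foot -0.085 45 b [-0.0156  0.0006  0.0177] z 0.0942782538258673
top foot -0.075 41 b [-0.0158  0.0005  0.0172] z 0.09436334357595211
top foot -0.065 22 b [-0.017  -0.0051  0.0159] z 0.09513936777308463
top bed -0.1 71 b [-0.0311  0.0008  0.0314] z 0.0401668088815792
top bed -0.09 71 b [-0.0307  0.0001  0.0307] z 0.040890679087953075
top bed -0.08 31 b [-0.0323  0.0185  0.0324] z 0.04388849207614087
top bed -0.07 33 b [-0.0317  0.0193  0.0319] z 0.04196993053686193
side foot -0.095 18 b [-0.0168  0.0057  0.0181] z 0.09329982656552466
side foot -0.085 19 b [-0.0174  0.0033  0.0175] z 0.09445448021330916
side foot -0.075 24 b [-0.0167  0.0012  0.0203] z 0.094755233938984
side foot -0.065 25 b [-0.0161  0.0048  0.0203] z 0.09530967726968553
side footm -0.03 6 b [0.0073 0.0127 0.0181] z 0.09516559871831676
side footm -0.02 9 b [0.0051 0.01   0.0204] z 0.09456941881511383
side footm -0.01 13 b [-0.0059  0.0137  0.0203] z 0.0942126993498259
side bed -0.11 29 b [-0.0274 -0.0017  0.0339] z 0.041016362246017346
side bed -0.1 35 b [-0.033   0.0025  0.0333] z 0.041282887549632274
side bed -0.09 46 b [-0.033   0.0001  0.0326] z 0.04180953283880806
side bed -0.08 30 b [-0.0283  0.0022  0.0341] z 0.04009708491054775
side bed -0.07 40 b [-0.0301 -0.0041  0.0332] z 0.041087666593068284
```

The depth clouds show the foot centred to within about 1 mm, level, with its underside 17.6 mm above the TCP's z reference. So the bed corresponds to a TCP height of about 0.0576 m. Lowering.

Call:
servo_tool(
  targets=[
    [0,0,0.0005,0.012,0.003],
    [0,0,0.0005,0.024,0.003],
    [0,0,0.0005,0.033,0.003],
    [0,0,0.0005,0.038,0.003],
    [0,0,0.0005,0.041,0.003],
  ],
)

```text
time_s: 6.98
tool_pos: [0.5351, 0.1674, 0.0595]
tool_rot: [-180.0, -0.0, 111.6]
force: [0.2, -0.2, -0.9]
grip_width: 0.0139
```

Call:
servo_tool(
  targets=[
    [0,0,0,0.001,0],
    [0,0,0,0.001,0],
  ],
)

```text
time_s: 7.22
tool_pos: [0.5353, 0.1674, 0.0591]
tool_rot: [180.0, 0.0, 111.5]
force: [0.4, 0.6, -1.9]
grip_width: 0.0139
```

```bash
python3 go.py .5336 .1691 .0576 111.5;python3 m3.py .052|grep foot
```

```text
t 7.225 pos [0.5353 0.1674 0.0591] [179.9781   0.0106 111.5461] F [ 0.4046  0.5629 -1.8633] w 0.013857675612192344 shift [ 0.0023 -0.001   0.0015] turn 0.0008044003066374712
top foot -0.095 11 b [-0.0283  0.0026  0.028 ] z 0.0484342560814921
top foot -0.085 47 b [-0.0281 -0.0012  0.0264] z 0.05202230591013146
top foot -0.075 48 b [-0.0296 -0.0018  0.0285] z 0.05254166004562044
top foot -0.065 22 b [-0.0176 -0.0072  0.0225] z 0.05247824507519183
side foot -0.095 23 b [-0.028   0.0003  0.0298] z 0.05019794388573051
side foot -0.085 28 b [-0.0238  0.004   0.0281] z 0.05135059182384305
side foot -0.075 25 b [-0.0246  0.0037  0.0339] z 0.049619686622035086
side foot -0.065 21 b [-0.0223  0.0023  0.024 ] z 0.05288807185360733
side footm -0.03 11 b [0.0062 0.0132 0.0296] z 0.05001525083836911
side footm -0.02 12 b [0.0011 0.0128 0.0301] z 0.05225552229934416
side footm -0.01 13 b [-0.0094  0.0142  0.029 ] z 0.05071962503846894
```

Call:
servo_tool(
  targets=[
    [0,0,0,0.001,0],
    [0,0,0,0.001,0],
  ],
)

```text
time_s: 7.58
tool_pos: [0.5354, 0.1674, 0.0582]
tool_rot: [180.0, 0.0, 111.5]
force: [-1.3, 0.1, 0.1]
grip_width: 0.0134
```

Call:
servo_tool(
  targets=[
    [0,0,0,0.001,0],
    [0,0,0,0.001,0],
  ],
)

```text
time_s: 7.82
tool_pos: [0.5354, 0.1674, 0.0582]
tool_rot: [180.0, 0.1, 111.5]
force: [-2.9, -1.3, 8.6]
grip_width: 0.0133
```

The foot is on the bed (fz rises). I'll ease the down force slightly and advance along +x.

Call:
servo_tool(
  targets=[
    [0,0,0,-0.0007,0],
    [0,0.004,0,-0.0007,0],
    [0,0.009,0,-0.0007,0],
    [0,0.014,0,-0.0007,0],
    [0,0.018,0,-0.0007,0],
  ],
)

```text
time_s: 8.45
tool_pos: [0.5296, 0.1838, 0.0582]
tool_rot: [179.9, 0.1, 111.5]
force: [2.0, -3.5, 5.5]
grip_width: 0.0137
```

```bash
cat > st.py <<'E'
from h import *
np.set_printoptions(precision=4,suppress=True)
t=np.radians(111.5);o=np.array([.5208,.2017]);X=np.array([np.cos(t),np.sin(t)]);Y=np.array([-X[1],X[0]])
s=monitor.get_obs();d=s['tool_pos'][:2]-o
print(s['time_s'],'a %.4f b %.4f z %.4f'%(d@X,d@Y,s['tool_pos'][2]),'Fx %.2f Fy %.2f Fz %.2f'%(s['force'][:2]@X,s['force'][:2]@Y,s['force'][2]),s['tool_rot'],'w %.4f'%s['grip_width'],s['wrist_torque'])
E
python3 st.py
```

```text
8.45 a -0.0199 b -0.0016 z 0.0582 Fx -3.97 Fy -0.60 Fz 5.49 [179.9043   0.0814 111.5242] w 0.0137 [-0.8238 -0.4371 -0.0234]
```

Call:
servo_tool(
  targets=[
    [0,0,0,-0.0006,0],
    [0,0,0,-0.0006,0],
  ],
)

```text
time_s: 8.7
tool_pos: [0.5285, 0.185, 0.0582]
tool_rot: [180.0, -0.1, 111.6]
force: [0.3, 0.3, 2.8]
grip_width: 0.0136
```

```bash
python3 st.py; python3 - <<'E'
from h import *
c=cam('side','s6.png')
a=c['frame'][150:225,180:280]
cv2.imwrite('pics/s6c.png',cv2.resize(a,(800,600),interpolation=cv2.INTER_CUBIC))
from m2 import *
ortho((.5208,.2017),111.5,.078,'o6.png')
E
```

```text
8.7 a -0.0184 b -0.0011 z 0.0582 Fx 0.15 Fy -0.38 Fz 2.82 [179.9569  -0.0571 111.5825] w 0.0136 [ 0.027  -0.423   0.0206]
```

View pics/s6c.png

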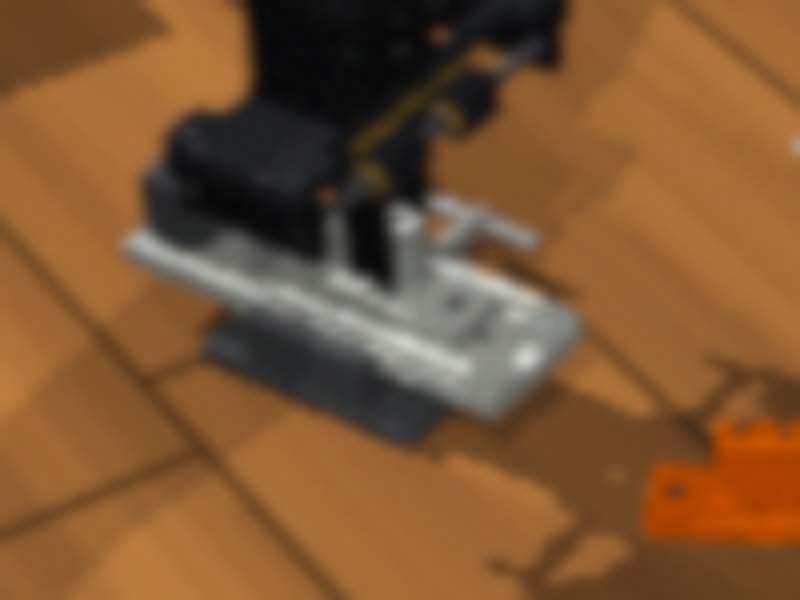

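View pics/o6.png

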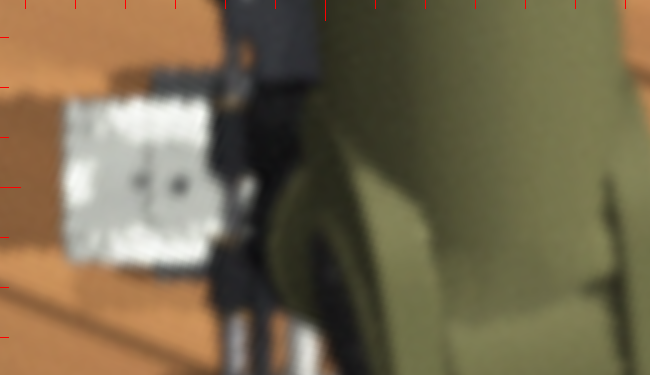

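Both views show the foot between the rails, with the tongue hidden under the arm. I'll track force against position instead, and confirm the stop contact from the 0.6 N/mm slope.

Call:
servo_tool(
  targets=[
    [0,0.001,0,-0.0003,0],
    [0,0.002,0,-0.0003,0],
    [0,0.002,0,-0.0003,0],
  ],
)

```text
time_s: 9.18
tool_pos: [0.5275, 0.1856, 0.0582]
tool_rot: [-179.9, 0.0, 111.5]
force: [0.4, -0.5, 1.0]
grip_width: 0.0135
```

```bash
python3 st.py
```

```text
9.175 a -0.0175 b -0.0003 z 0.0582 Fx -0.58 Fy -0.18 Fz 1.03 [-179.9476    0.014   111.5301] w 0.0135 [-0.1729 -0.3047 -0.0741]
```

Call:
servo_tool(
  targets=[
    [0,0.001,0,0,0],
    [0,0.002,0,0,0],
    [0,0.003,0,0,0],
    [0,0.003,0,0,0],
  ],
)

```text
time_s: 9.68
tool_pos: [0.5264, 0.1886, 0.0582]
tool_rot: [-180.0, 0.0, 111.6]
force: [0.8, -1.4, -0.6]
grip_width: 0.0138
```

```bash
python3 st.py
```

```text
9.675 a -0.0143 b -0.0004 z 0.0582 Fx -1.63 Fy -0.22 Fz -0.56 [-179.9578    0.0061  111.5527] w 0.0138 [-0.2755 -0.2287  0.0124]
```

Call:
servo_tool(
  targets=[
    [0,0.001,0,0,0],
    [0,0.002,0,0,0],
    [0,0.003,0,0,0],
    [0,0.003,0,0,0],
  ],
)

```text
time_s: 10.18
tool_pos: [0.5255, 0.1912, 0.0583]
tool_rot: [-180.0, 0.0, 111.5]
force: [1.0, -3.2, -1.1]
grip_width: 0.0134
```

```bash
python3 st.py
```

```text
10.175 a -0.0115 b -0.0005 z 0.0583 Fx -3.37 Fy 0.30 Fz -1.10 [-179.9655    0.0242  111.5441] w 0.0134 [-0.7111 -0.1971  0.0522]
```

Call:
servo_tool(
  targets=[
    [0,0.001,0,0,0],
    [0,0.002,0,0,0],
    [0,0.003,0,0,0],
    [0,0.004,0,0.0001,0],
    [0,0.004,0,0.0001,0],
  ],
)

```text
time_s: 10.8
tool_pos: [0.5242, 0.1946, 0.0583]
tool_rot: [-180.0, 0.1, 111.5]
force: [0.7, -4.5, -0.7]
grip_width: 0.0138
```

```bash
python3 st.py
```

```text
10.8 a -0.0078 b -0.0005 z 0.0583 Fx -4.43 Fy 1.02 Fz -0.66 [-179.9704    0.0526  111.5313] w 0.0138 [-1.2258 -0.1934  0.1129]
```

Call:
servo_tool(
  targets=[
    [0,0.001,0,0,0],
    [0,0.002,0,0,0],
    [0,0.002,0,0,0],
    [0,0.002,0,0,0],
  ],
)

```text
time_s: 11.3
tool_pos: [0.5236, 0.1959, 0.0584]
tool_rot: [-180.0, 0.1, 111.5]
force: [0.2, -6.3, -0.3]
grip_width: 0.0135
```

```bash
for i in 1; do python3 st.py; done; python3 - <<'E'
from h import *
c=cam('side','s7.png')
a=c['frame'][150:225,180:280]
cv2.imwrite('pics/s7c.png',cv2.resize(a,(800,600),interpolation=cv2.INTER_CUBIC))
from m2 import *
ortho((.5208,.2017),111.5,.052,'o7.png')
E
python3 st.py; python3 m3.py .052|grep foot
```

```text
11.3 a -0.0064 b -0.0005 z 0.0584 Fx -5.95 Fy 2.13 Fz -0.27 [-179.9639    0.0906  111.5156] w 0.0135 [-1.3816 -0.2166  0.1076]
11.4 a -0.0064 b -0.0005 z 0.0584 Fx -5.30 Fy 2.28 Fz -0.15 [-179.962     0.0921  111.5114] w 0.0139 [-1.4054 -0.2653  0.107 ]
top foot -0.095 11 b [-0.0303 -0.0236  0.0284] z 0.04781390807344499
top foot -0.085 4 b [-0.0297 -0.0271  0.0237] z 0.047968810392184036
top foot -0.075 8 b [-0.0204  0.0291  0.0328] z 0.04699548415921173
top foot -0.065 14 b [-0.0306  0.0124  0.0298] z 0.04725631131578978
top footm -0.03 12 b [-0.0163 -0.0084  0.0003] z 0.05261183208560882
side foot -0.085 5 b [-0.031  -0.0252  0.0086] z 0.046586139842248686
side foot -0.075 5 b [-0.0272 -0.022   0.023 ] z 0.04813923509406215
side foot -0.065 18 b [-0.0298  0.0026  0.0271] z 0.04972251827504226
side footm -0.03 19 b [-0.0238  0.0083  0.0257] z 0.05116983196660163
side footm -0.02 14 b [-0.0209  0.0128  0.0286] z 0.050739545986779544
side footm -0.01 11 b [0.0067 0.0145 0.0305] z 0.049742697518914136
```

View pics/s7c.png

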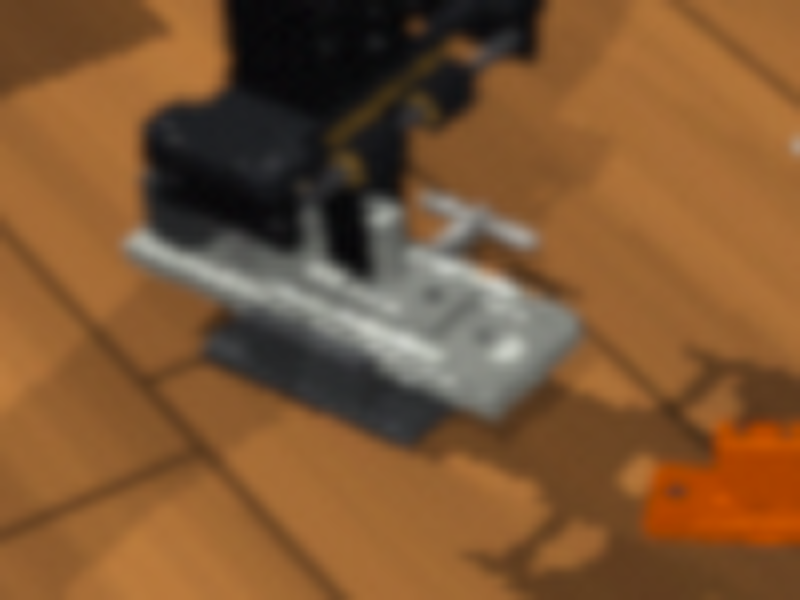

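View pics/o7.png

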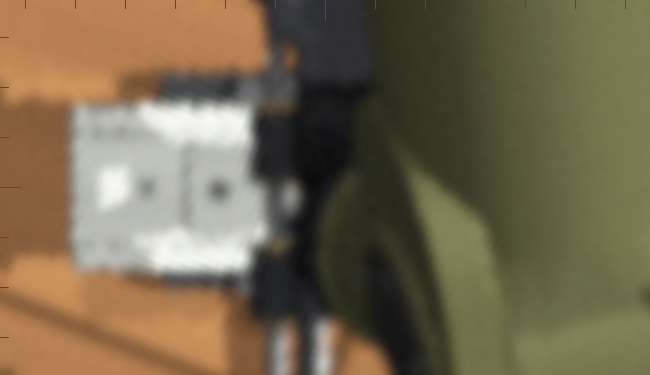

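The back edge at column 184 is vertical in the rectified picture, so the foot is square. It puts the foot's centre at -6.4 mm, which means about 8.6 mm of stop travel or 5.2 N, and the measured force is 5.3–6 N. Next I'll press about 4 mm more.

Call:
servo_tool(
  targets=[
    [0,0.001,0,0,0],
    [0,0.002,0,0,0],
    [0,0.003,0,0,0],
    [0,0.004,0,0,0],
    [0,0.004,0,0,0],
  ],
)

```text
time_s: 12.12
tool_pos: [0.5226, 0.1986, 0.0585]
tool_rot: [-180.0, 0.2, 111.5]
force: [1.1, -8.2, -0.3]
grip_width: 0.0138
```

Call:
servo_tool(
  targets=[
    [0,0,0,0,0],
    [0,0,0,0,0],
  ],
)

```text
time_s: 12.38
tool_pos: [0.5226, 0.1986, 0.0585]
tool_rot: [-180.0, 0.2, 111.5]
force: [0.8, -8.4, 0.5]
grip_width: 0.0136
```

```bash
python3 st.py;  python3 - <<'E'
from m2 import *
ortho((.5208,.2017),111.5,.052,'o8.png')
E
for i in 1 2 3; do python3 st.py;python3 -c "from h import *;cam('top')"; done
```

```text
12.375 a -0.0035 b -0.0005 z 0.0585 Fx -8.09 Fy 2.37 Fz 0.48 [-179.9564    0.1715  111.4779] w 0.0136 [-1.7954 -0.3091  0.1442]
12.425 a -0.0035 b -0.0005 z 0.0584 Fx -7.86 Fy 1.91 Fz 0.58 [-179.9537    0.1715  111.479 ] w 0.0131 [-1.7958 -0.4017  0.1431]
12.475 a -0.0035 b -0.0005 z 0.0584 Fx -7.28 Fy 2.56 Fz 1.18 [-179.9546    0.1717  111.478 ] w 0.0138 [-1.8093 -0.3487  0.1493]
12.525 a -0.0035 b -0.0005 z 0.0584 Fx -7.92 Fy 2.82 Fz 0.06 [-179.9521    0.1703  111.4768] w 0.0137 [-1.809  -0.335   0.1742]
```

View pics/o8.png

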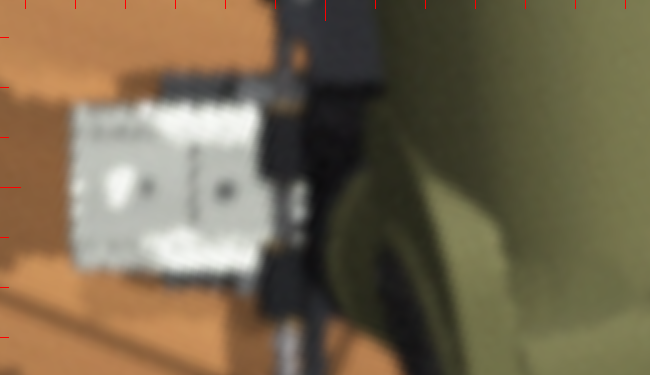

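Several estimates place the stop force between 6.8 and 8.1 N: wrist force, travel and slope. I'll nudge slightly towards mid-window and hold.

Call:
servo_tool(
  targets=[
    [0,0.0005,0,0,0],
    [0,0.0007,0,0,0],
    [0,0.0007,0,0,0],
    [0,0.0007,0,0,0],
    [0,0.0007,0,0,0],
  ],
)

```text
time_s: 13.2
tool_pos: [0.5224, 0.1989, 0.0585]
tool_rot: [-180.0, 0.2, 111.5]
force: [1.8, -8.1, 0.2]
grip_width: 0.0139
```

Call:
servo_tool(
  targets=[
    [0,0,0,0,0],
    [0,0,0,0,0],
    [0,0,0,0,0],
    [0,0,0,0,0],
    [0,0,0,0,0],
  ],
)

```text
time_s: 13.82
tool_pos: [0.5225, 0.1989, 0.0585]
tool_rot: [-180.0, 0.2, 111.5]
force: [1.8, -7.7, 0.5]
grip_width: 0.0133
```

```bash
for i in 1 2 3 4; do python3 st.py;python3 -c "from h import *;cam('top','f$i.png');cam('side','fs$i.png')"; done
```

```text
13.825 a -0.0032 b -0.0005 z 0.0585 Fx -7.82 Fy 1.14 Fz 0.51 [-179.9532    0.1997  111.4661] w 0.0133 [-1.9972 -0.355   0.1614]
13.925 a -0.0032 b -0.0005 z 0.0585 Fx -8.22 Fy 2.44 Fz 0.81 [-179.9536    0.2007  111.4686] w 0.0143 [-1.938  -0.3693  0.1622]
14.025 a -0.0032 b -0.0005 z 0.0584 Fx -8.31 Fy 2.85 Fz 1.42 [-179.9477    0.201   111.4638] w 0.0137 [-1.9404 -0.3349  0.1265]
14.125 a -0.0032 b -0.0005 z 0.0585 Fx -8.31 Fy 1.76 Fz 1.39 [-179.9527    0.201   111.4657] w 0.0136 [-1.9718 -0.3693  0.128 ]
```

View pics/fs4.png

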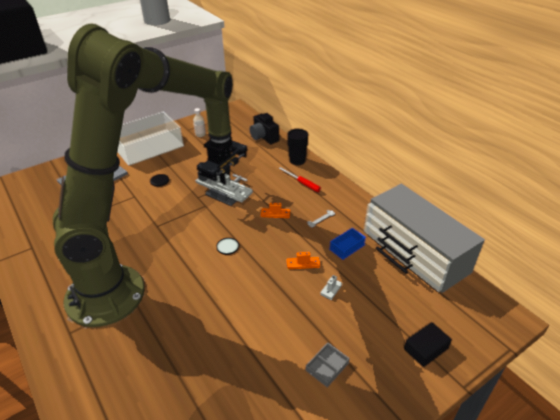

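The last view shows the foot held in the cradle at (222,187) and the bystanders where they were. The push is steady at about 8.2 N and the arm is at rest, so I'm handing in.

```bash
python3 -c "
from h import *
print(ticket.sign_off())"; python3 st.py
```

```text
the job is handed in; nothing more can be done
None
the job is handed in; nothing more can be done
```

I picked up the aluminium long foot by its post and laid it flat between the cradle's rails. It is pressed end-on against the spring stop and still gripped; I handed the job in at about 14 s.

**Last checks:**
- **Push:** the wrist force along the cradle was 7.8–8.3 N and steady. It rose by roughly 0.6 N per mm as I pressed, which is what the spring should give. The back end of the foot, read at about 8 N, put the stop's travel at about 12 mm, or 7.2 N, so it is well short of the end. Bed friction may account for up to about 1 N of the wrist reading.
- **Position:** the tool was 0.5 mm off the centre line and within 0.1° of the cradle's measured direction. The foot's back edge looked square in the picture. Depth readings before the final push put the foot on the bed at the right height.
- **Bystanders:** none appeared moved in the last side view; I did not measure them.

**Not checked, or disagreeing:**
- The arm hid the stop's tongue and the 8 N ridges from both cameras, so I could not check the push against them.
- The wrist sensor also showed a sideways force of 1–3 N that I could not explain.

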